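# Put the violin maker's planes away on their sloped rests

## Task

Move the four small planes from the flat bench rack to the sloped rests behind it, each onto the rest made to its own size (the shortest plane on the shortest rest, and so on up to the longest). In the end each must lie flat on its sole between the side rails, all the way down the slope and square against the back stop. Leave the glue jar and the bench weight where they are.

Things in the scene. Friction and masses are not known exactly. Their poses are not given: they have to be found in the camera images.
- small_plane_center (a point): The shortest of four small planes: dark wooden block 48 long (x axis), 24 wide (y), 36 mm high, upright flat sides; brass sole line, slanted iron and brass knob on top (52 mm overall). Point: mid-axis, 28 mm above the sole. Grip across the 24 mm. 55-290 g. Starts sole down, roughly along x, in any bay of the flat rack near the robot (floor 8 mm above bench, bays 95 mm apart, dividers 5 mm high).
- medium_plane_center (a point): The second shortest of four small planes: dark wooden block 66 long (x axis), 30 wide (y), 36 mm high, upright flat sides; brass sole line, slanted iron and brass knob on top (52 mm overall). Point: mid-axis, 28 mm above the sole. Grip across the 30 mm. 55-290 g. Starts sole down, roughly along x, in any bay of the flat rack near the robot (floor 8 mm above bench, bays 95 mm apart, dividers 5 mm high).
- large_plane_center (a point): The second longest of four small planes: dark wooden block 84 long (x axis), 36 wide (y), 36 mm high, upright flat sides; brass sole line, slanted iron and brass knob on top (52 mm overall). Point: mid-axis, 28 mm above the sole. Grip across the 36 mm. 55-290 g. Starts sole down, roughly along x, in any bay of the flat rack near the robot (floor 8 mm above bench, bays 95 mm apart, dividers 5 mm high).
- longest_plane_center (a point): The longest of four small planes: dark wooden block 102 long (x axis), 42 wide (y), 36 mm high, upright flat sides; brass sole line, slanted iron and brass knob on top (52 mm overall). Point: mid-axis, 28 mm above the sole. Grip across the 42 mm. 55-290 g. Starts sole down, roughly along x, in any bay of the flat rack near the robot (floor 8 mm above bench, bays 95 mm apart, dividers 5 mm high).
- small_rest_stop (a point): Shortest of four fixed pale sloped rests on a dark board (95 mm apart): ramp 56 long, 40 mm wide between rails 5 mm high, 6 thick; falls 15 degrees away from the robot to a stop 14 mm high, 8 thick, square to the ramp; high end open. Point: on the ramp at the middle of the stop's foot, about 31 mm above bench. Level axes: x downhill, y across, z up. Planes do not slide by themselves.
- medium_rest_stop (a point): Second shortest of four fixed pale sloped rests on a dark board (95 mm apart): ramp 74 long, 46 mm wide between rails 5 mm high, 6 thick; falls 15 degrees away from the robot to a stop 14 mm high, 8 thick, square to the ramp; high end open. Point: on the ramp at the middle of the stop's foot, about 28 mm above bench. Level axes: x downhill, y across, z up. Planes do not slide by themselves.
- large_rest_stop (a point): Second longest of four fixed pale sloped rests on a dark board (95 mm apart): ramp 92 long, 52 mm wide between rails 5 mm high, 6 thick; falls 15 degrees away from the robot to a stop 14 mm high, 8 thick, square to the ramp; high end open. Point: on the ramp at the middle of the stop's foot, about 26 mm above bench. Level axes: x downhill, y across, z up. Planes do not slide by themselves.
- longest_rest_stop (a point): Longest of four fixed pale sloped rests on a dark board (95 mm apart): ramp 110 long, 58 mm wide between rails 5 mm high, 6 thick; falls 15 degrees away from the robot to a stop 14 mm high, 8 thick, square to the ramp; high end open. Point: on the ramp at the middle of the stop's foot, about 24 mm above bench. Level axes: x downhill, y across, z up. Planes do not slide by themselves.
- glue_jar: Amber glue jar with a red lid, 72 mm across, 85 mm high, standing on the bench left of the work; origin under its centre. Leave it alone.
- bench_weight: Dark steel bench weight, 70 x 50 x 50 mm with a 40 mm steel post on top, right of the work; origin under its centre. Leave it alone.
Mind the look-alikes: they are no part of the job. Leave any blue look-alike of the part that bears small_plane_center alone.

How it is judged:
At the end, for the whole second after the job is handed in: Each plane rests flat on the ramp of its own rest (tilted 11 to 19 degrees, height within 5 mm), its end within about 7 mm of the back stop, within 11 mm of the lane's middle, and square to the lane within 9 degrees; all four at once, through the last second (x of small_plane_center in the frame of small_rest_stop between -0.0229 and -0.0109 m and y of small_plane_center in the frame of small_rest_stop between -0.011 and 0.011 m and z of small_plane_center in the frame of small_rest_stop between 0.0283 and 0.0393 m and angle between the y axis of small_plane_center and the y axis of small_rest_stop, either way round below 0.16 rad and angle between small_plane_center's own z axis and vertical between 0.19 and 0.33 rad and linear speed of each of small_plane, medium_plane, large_plane, longest_plane below 0.01 m/s and x of medium_plane_center in the frame of medium_rest_stop between -0.0316 and -0.0196 m and y of medium_plane_center in the frame of medium_rest_stop between -0.011 and 0.011 m and z of medium_plane_center in the frame of medium_rest_stop between 0.0306 and 0.0416 m and angle between the y axis of medium_plane_center and the y axis of medium_rest_stop, either way round below 0.16 rad and angle between medium_plane_center's own z axis and vertical between 0.19 and 0.33 rad and x of large_plane_center in the frame of large_rest_stop between -0.0403 and -0.0283 m and y of large_plane_center in the frame of large_rest_stop between -0.011 and 0.011 m and z of large_plane_center in the frame of large_rest_stop between 0.0329 and 0.0439 m and angle between the y axis of large_plane_center and the y axis of large_rest_stop, either way round below 0.16 rad and angle between large_plane_center's own z axis and vertical between 0.19 and 0.33 rad and x of longest_plane_center in the frame of longest_rest_stop between -0.049 and -0.037 m and y of longest_plane_center in the frame of longest_rest_stop between -0.011 and 0.011 m and z of longest_plane_center in the frame of longest_rest_stop between 0.0352 and 0.0462 m and angle between the y axis of longest_plane_center and the y axis of longest_rest_stop, either way round below 0.16 rad and angle between longest_plane_center's own z axis and vertical between 0.19 and 0.33 rad); the robot touches nothing.
It fails at once if the glue jar is shoved away (distance of glue_jar from where it was at the start of the episode above 0.02 m).
It fails at once if the bench weight is shoved away (distance of bench_weight from where it was at the start of the episode above 0.02 m).
It also fails if it takes over 99 s, if anything falls off the work surface, if the arm or the gripper's body presses on something with over 40 N, if the wrist force passes 120 N, or if a joint passes its speed limit or range.

## Robot

A 6-joint arm with a two-finger parallel gripper is mounted at the origin on the work surface. World frame = base frame: x ahead of the robot, y to its left, z up, the work surface at z = 0. Lengths are in m, angles in rad, forces in N, time in s.
With the tool pointing down it reaches from about 0.25 to 0.775 m from the base axis. Payload 4 kg.
Tool frame: the origin (TCP) lies between the finger pads; the fingertips stand 14 mm ahead of it and the grasp point (between the pads) lies 5 mm behind it; z points along the fingers, y is the line along which they close (so a half turn about z gives the same grasp; the last joint's range is limited). The gripper opens to 94 mm and grips with 3 to 60 N. Pads are 16 mm wide; open, the fingers measure 119 mm over their backs; the gripper's body (75 mm by 177 mm) begins 78 mm behind the grasp point.
Start: joints at [-1.318, 0.087, 1.371, -0, 1.684, -0.103], TCP at [0.192, -0.516, 0.22] pointing down, gripper open.
Joint ranges: [-3.1, 3.1], [-0.76, 2.03], [0.27, 2.55], [-1.08, 4.22], [0.17, 2.65], [-2.57, 2.57]. Speed limits (rad/s): [2.79, 2.79, 3.14, 3.14, 3.14, 3.14].

## Interface

Orientations are given as [roll, pitch, yaw] about the fixed x, y, z axes, in that order (R = Rz(yaw) Ry(pitch) Rx(roll)).
In Python, from bench import robot, snapshot gives the robot as it stands.
- The arm moves only by the tool carry_out, never from a script. Its argument "motion" is text: rows parted by semicolons, each of 4 numbers parted by spaces: the shift along the tool's x, y, z each as a share of 0.15 m, from -1 to 1, then the turn about the tool's z as a share of 180 degrees, from -1 to 1. A call has exactly 8 rows; each row is the pose to reach, as a shift and turn from the pose commanded when the call began, along the tool's axes at that moment, turning the shorter way round; what a row does not reach only later rows make up. A row lasts 1/10 s, in which the tool goes at most 50 mm and 8.59 degrees, less where a joint would pass 70% of its speed; a pose out of reach is approached as far as the arm can. A call with a number of a shift or a turn outside -1 to 1 is refused whole. A call with a gripper value outside its range is refused whole. "grip" is the opening, from -1 (shut) to 1 (fully open), set as the call begins (left out, the last holds). The fingers move at their own pace and stop on an object; the grip force is fixed at half the most. Time passes only in rows, so rows that repeat a pose let the fingers close, or fill a call up. It gives the time, the measured TCP pose, the force, the opening and the grip force at its end, in the units of the state.
- robot.get_obs(): the state, without advancing time (a new reading comes with each control period).
- snapshot(name): name is "side" or "top"; returns a dict with "image" (384x512x3 uint8, red, green, blue), "fx", "fy", "cx", "cy" (pixels), "pose" (4x4, takes a point from camera to world coordinates). Camera axes: x right, y up, looking along -z (the intrinsics and any distortion apply to the point x, -y, -z); pixel columns grow to the right and rows downward; lengths in m; the calibration is good to about 2 mm. A picture is of the moment at which its call begins. There is no depth.
- robot.close_job(): hands the job in; it is judged then, once.
The state is a dict: "time": time; "joint_positions": joint angles; "qvel": joint speeds; "joint_torque": joint torques, N m; "tool_pos": TCP position; "ee_rot": TCP orientation; "wrist_force": force on the tool from outside, world axes, zero at the start; "wrist_torque": the same for the moment, N m; "width": finger opening in m; "finger_force": force on a finger pad.
Only numpy, scipy, OpenCV 4.12 (cv2) and the standard library are available. Lean on these libraries where they do the work, as an engineer would, in place of code of your own. Each camera call takes 0.05 s, during which the arm holds its last target. There are 200 camera calls.

## Working session

There is one attempt and no reset: what is moved stays moved. The work goes in short steps, Python scripts to look and compute and a tool call to move; the robot and the scene stay as the last step left them, time stands still between calls to the robot, and variables do not carry over. Pictures are saved under pics/ and viewed, at most 14 in all, crops included, and the job is handed in when it is done.

Besides the shell and the picture viewer there is one more tool, called after "Emit:" by a JSON object that holds its "api" and its "payload". carry_out: Moves the arm, as the interface text tells. Shift numbers are shares of 0.15 m and turn numbers shares of 180 degrees, none past 1 either way. Its arguments: {"type":"object","properties":{"motion":{"type":"string"},"grip":{"type":"number"}},"required":["motion"]}

```bash
ls; mkdir -p pics
python3 - <<'E'
from bench import robot, snapshot
import cv2,json
for n in("top","side"):
    s=snapshot(n); cv2.imwrite(f"pics/{n}0.png",cv2.cvtColor(s["image"],cv2.COLOR_RGB2BGR))
    print(n,{k:(v.tolist() if hasattr(v,'tolist') else v) for k,v in s.items() if k!="image"})
print(robot.get_obs())
E
```

```text
pics
top {'fx': 392.2347221931072, 'fy': 392.2347221931072, 'cx': 255.97782372124385, 'cy': 194.8346936665586, 'pose': [[-0.02107628244284037, 0.9820183471417285, -0.18760532027481888, 0.3677613827073058], [-0.9996831094291465, -0.0232834387169205, -0.009568814116096079, 0.005154721022355371], [-0.013764847999982111, 0.18734419488882798, 0.9821978831177525, 0.992141967281841], [0.0, 0.0, 0.0, 1.0]]}
side {'fx': 442.7177106670473, 'fy': 442.7177106670473, 'cx': 255.45086214817505, 'cy': 189.8137094587106, 'pose': [[0.9284635966249466, 0.19295988581722076, -0.3173670307509488, 0.09602173804376873], [-0.37138994623824817, 0.4708372236820161, -0.8002385998116824, -1.115541877469158], [-0.00498573719921307, 0.8608593330276533, 0.5088185837445053, 0.7527668551787429], [0.0, 0.0, 0.0, 1.0]]}
{'time': 0.1, 'joint_positions': array([-1.31807222e+00,  8.78485983e-02,  1.37208007e+00, -9.64421687e-06,
        1.68361999e+00, -1.03060022e-01]), 'qvel': array([ 0.0016667 , -0.00163625, -0.00189198, -0.00049878, -0.00024218,
       -0.00114483]), 'joint_torque': array([ 1.75293644e-03, -3.41251230e+01, -3.03302228e+01,  7.17891078e-02,
        3.03757098e-02, -9.32046078e-05]), 'tool_pos': array([ 0.19147414, -0.51509316,  0.21845067]), 'ee_rot': array([-3.13964604e+00, -1.91695193e-04,  3.55782870e-01]), 'wrist_force': array([-0.0497039 ,  0.57137546, -0.73710224]), 'wrist_torque': array([-0.05147054, -0.02750356, -0.01486053]), 'finger_force': 0.0, 'width': 0.09405029106021998}
```

View pics/top0.png

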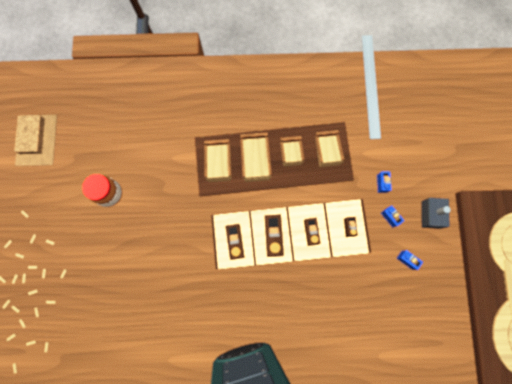

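View pics/side0.png

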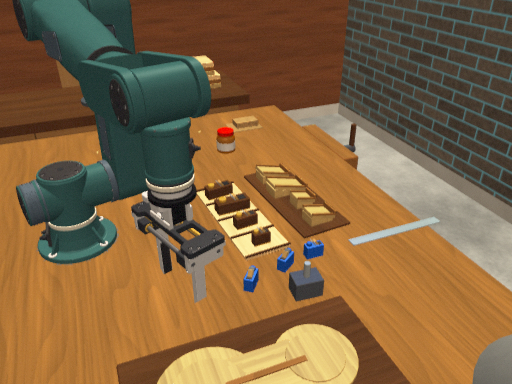

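```bash
cat > h.py <<'E'
from bench import robot, snapshot
import cv2, numpy as np
def ray(s,u,v):
    d=np.array([(u-s["cx"])/s["fx"],-(v-s["cy"])/s["fy"],-1.0]); P=np.array(s["pose"])
    return P[:3,3],P[:3,:3]@d
def onz(s,u,v,z):
    o,d=ray(s,u,v); return o+d*(z-o[2])/d[2]
def pix(s,p):
    P=np.array(s["pose"]); c=P[:3,:3].T@(np.asarray(p)-P[:3,3]); return s["cx"]-s["fx"]*c[0]/c[2], s["cy"]+s["fy"]*c[1]/c[2]
E
python3 - <<'E'
from h import *
a=cv2.imread("pics/top0.png"); c=a[115:275,185:375]
cv2.imwrite("pics/c0.png",cv2.resize(c,None,fx=4,fy=3.75,interpolation=cv2.INTER_CUBIC))
a=cv2.imread("pics/side0.png"); c=a[155:260,190:350]
cv2.imwrite("pics/c1.png",cv2.resize(c,None,fx=5,fy=5,interpolation=cv2.INTER_CUBIC))
E
```

```text
(no output)
```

View pics/c0.png

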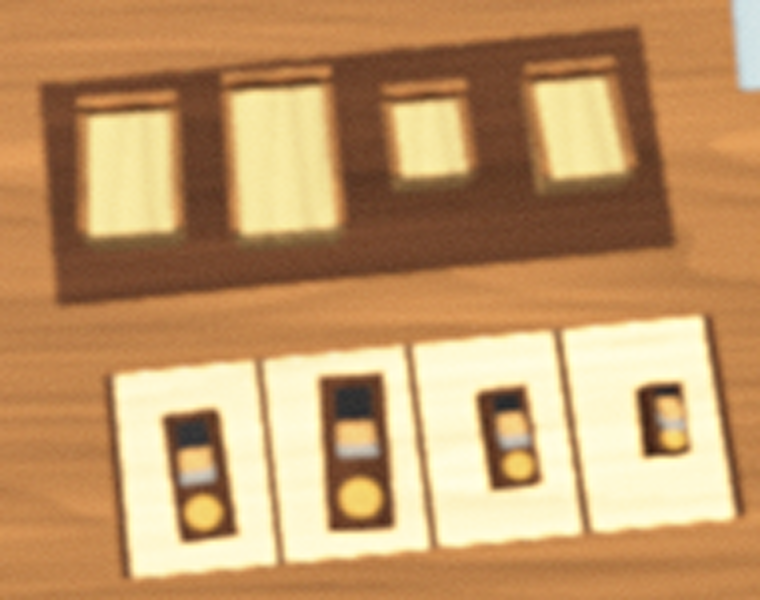

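View pics/c1.png

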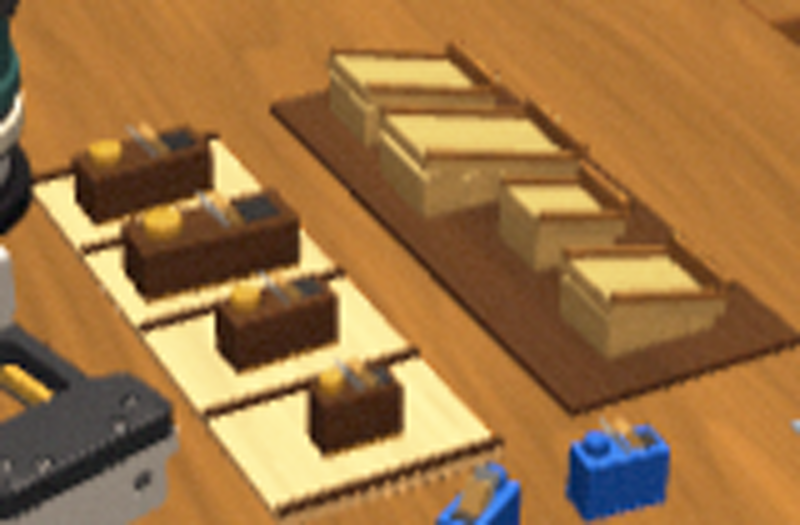

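```bash
cat > m.py <<'E'
from h import *
F=4
def proc(show=True):
    s=snapshot("top"); im=s["image"]; b=cv2.resize(im,None,fx=F,fy=F,interpolation=cv2.INTER_CUBIC)
    hsv=cv2.cvtColor(b,cv2.COLOR_RGB2HSV).astype(int)
    pale=((hsv[...,2]>200)&(hsv[...,1]<125)).astype(np.uint8)*255
    return s,b,pale
def up(c): return (c+0.5)/F-0.5
def towz(s,pts,z): return np.array([onz(s,*up(p),z)[:2] for p in pts])
def toramp(s,pts,foot,yaw,z):
    n=np.array([np.cos(yaw)*np.sin(np.radians(15)),np.sin(yaw)*np.sin(np.radians(15)),np.cos(np.radians(15))]);o0=np.r_[foot,z];r=[]
    for p in pts:
        o,d=ray(s,*up(p)); r.append(o+d*((o0-o)@n)/(d@n))
    return np.array(r)
E
python3 - <<'E'
from m import *
s,b,pale=proc()
cs,h=cv2.findContours(pale,cv2.RETR_CCOMP,cv2.CHAIN_APPROX_NONE)
for i,c in enumerate(cs):
    A=cv2.contourArea(c)/F/F
    if A<200: continue
    m=up(c.reshape(-1,2).mean(0)); 
    if not(185<m[0]<375 and 115<m[1]<275): continue
    hole=h[0][i][3]>=0
    if hole:
        w=towz(s,c.reshape(-1,2).astype(float),0.026)
    elif m[1]<195:
        zf={0:.026,1:.024,2:.031,3:.028}[int(np.argmin(abs(m[0]-np.array([217,256,291,330]))))]
        f=onz(s,m[0],m[1]-10,zf)[:2]
        for k in range(4):
            w=toramp(s,c.reshape(-1,2).astype(float),f,0.05,zf); 
            # along-lane
            r=cv2.minAreaRect((w[:,:2]*1000).astype(np.float32)); bx=cv2.boxPoints(r)/1000; bx=bx[np.argsort(-bx[:,0])]
            f=bx[:2].mean(0)
        e=bx[0]-bx[1] if bx[0][1]>bx[1][1] else bx[1]-bx[0]
        print("stop",f.round(4),"yaw",np.degrees(np.arctan2(-e[0],e[1])).round(1),"near mid",bx[2:].mean(0).round(4),"size",np.round(r[1],1));continue
    else: w=towz(s,c.reshape(-1,2).astype(float),0.008)
    r=cv2.minAreaRect((w*1000).astype(np.float32)); bx=cv2.boxPoints(r)
    d=max((bx[1]-bx[0],bx[2]-bx[1]),key=np.linalg.norm); d=d*np.sign(d[0])
    print("plane" if hole else "rack",np.round(m,1),np.round(r[0],1),np.round(r[1],1),"yaw",np.degrees(np.arctan2(d[1],d[0])).round(1))
E
```

```text
rack [233.2 239.9] [443.8  74.2] [139.7  91.9] yaw 4.8
plane [234.5 241.4] [437.7  69.9] [85.6 37.1] yaw 7.5
rack [271.  235.8] [451.6 -20.2] [139.7  92.3] yaw 4.8
plane [273.6 235.3] [450.7 -26.7] [103.3  42.2] yaw 2.1
rack [308.7 231.8] [ 459.6 -115.2] [139.6  91.7] yaw 4.9
plane [311.6 231.4] [ 457.9 -120.5] [67.3 33.9] yaw 6.8
rack [346.4 227.7] [ 467.6 -210.1] [139.6  91.5] yaw 4.8
stop [0.6856 0.1126] yaw 2.4 near mid [0.5947 0.1088] size [91. 53.]
stop [ 0.6873 -0.0768] yaw 3.5 near mid [ 0.631  -0.0803] size [56.4 41.2]
stop [0.7018 0.017 ] yaw 3.0 near mid [0.5929 0.0113] size [109.1  59.6]
stop [ 0.7015 -0.1707] yaw 4.3 near mid [ 0.6278 -0.1763] size [73.9 46.6]
```

Run:
```python
from m import *
s,b,pale=proc()
cs,h=cv2.findContours(pale,cv2.RETR_CCOMP,cv2.CHAIN_APPROX_NONE)
for i,c in enumerate(cs):
    A=cv2.contourArea(c)/F/F
    m=up(c.reshape(-1,2).mean(0)); c=c.reshape(-1,2).astype(float)
    if A<60 or not(185<m[0]<375 and 115<m[1]<275): continue
    if h[0][i][3]>=0 :
        w=towz(s,c,0.026)
        r=cv2.minAreaRect((w*1000).astype(np.float32))
        print("plane",np.round(r[0],1),np.round(r[1],1),r[2])
    elif m[1]<195:
        k=int(np.argmin(abs(m[0]-np.array([217,256,291,330])))); zf=[.026,.024,.031,.028][k]
        foot=np.array([[.685,.1126],[.701,.017],[.687,-.077],[.701,-.171]])[k]
        w=toramp(s,c,foot,0.06,zf)
        L=[92,110,56,74][k]*.966e-3;y0=np.radians(4)
        R=np.array([[np.cos(y0),np.sin(y0)],[-np.sin(y0),np.cos(y0)]]); q=(w[:,:2]-foot)@R.T
        side=lambda sg:q[(q[:,0]>-L+.008)&(q[:,0]<-.008)&(sg*q[:,1]>.008)]
        fl=[np.polyfit(side(g)[:,0],side(g)[:,1],1) for g in(1,-1)]
        W=[52,58,40,46][k]/2e3-.008
        far=q[(abs(q[:,1])<W)&(q[:,0]>-L/2)]; near=q[(abs(q[:,1])<W)&(q[:,0]<-L/2)]
        pf=np.polyfit(far[:,1],far[:,0],1);pn=np.polyfit(near[:,1],near[:,0],1)
        print(k,"side yaws",[round(4+np.degrees(f[0]),1) for f in fl],"y at stop",[round(f[1]*1e3,1) for f in fl],"far",round(pf[1]*1e3,1),"yaw",round(4-np.degrees(pf[0]),1),"near",round(pn[1]*1e3,1),round(4-np.degrees(pn[0]),1),"L",L*1e3)
```

```text
plane [437.9  69.9] [85.9 37. ] 7.588257789611816
plane [450.5 -26.7] [103.5  42.3] 2.183258533477783
plane [ 457.9 -120.4] [67.3 34.1] 6.809474945068359
plane [ 467.5 -215.4] [49.4 30.7] 2.496516704559326
0 side yaws [np.float64(2.8), np.float64(2.6)] y at stop [np.float64(26.5), np.float64(-25.6)] far 0.1 yaw 1.8 near -89.8 4.0 L 88.87199999999999
2 side yaws [np.float64(3.8), np.float64(3.2)] y at stop [np.float64(20.3), np.float64(-20.1)] far -0.2 yaw 3.8 near -55.5 5.4 L 54.096
1 side yaws [np.float64(3.0), np.float64(3.5)] y at stop [np.float64(29.5), np.float64(-28.4)] far -0.1 yaw 1.4 near -107.5 3.7 L 106.25999999999999
3 side yaws [np.float64(4.4), np.float64(4.7)] y at stop [np.float64(23.1), np.float64(-22.1)] far -0.1 yaw 3.8 near -72.7 5.6 L 71.484
```

```bash
cat > plan.py <<'E'
import numpy as np
def R(y): return np.array([[np.cos(y),np.sin(y),0],[np.sin(y),-np.cos(y),0],[0,0,-1.]])
def plan(p,yaw,targets):
    """targets: (name,x,y,z mm,yawdeg,rows); each is one call (split if >0.15)"""
    p=np.array(p,float);yaw=float(yaw)
    for nm,x,y,z,yd,n in targets:
        t=np.array([x,y,z])/1e3; yt=np.radians(yd)
        d=R(yaw).T@(t-p)/0.15; k=int(np.ceil(max(1,abs(d).max())-1e-6))
        for j in range(k):
            q=p+(t-p)/(k-j); dd=R(yaw).T@(q-p)/0.15; tu=(yaw-yt)/np.pi
            rows=[" ".join(f"{v:.3f}" for v in [*(dd*min(1,(i+1)/n)),tu*min(1,(i+1)/n)]) for i in range(8)]
            print(nm,j,"|","; ".join(rows)); p=q; yaw=yt
P={'small':(467.5,-215.4,2.5),'medium':(457.9,-120.4,6.8),'large':(437.8,69.9,7.5),'longest':(450.6,-26.7,2.1)}
S={'small':(686.3,-76.8,31,48,3.5),'medium':(700.3,-170.5,28,66,4.5),'large':(684.3,113,26,84,2.7),'longest':(700.3,17.6,24,102,3.2)}
C=np.cos(np.radians(15));SN=np.sin(np.radians(15))
def seq(k,hp=24,hi=120):
    x,y,a=P[k];sx,sy,zf,L,b=S[k];br=np.radians(b)
    def lane(u,z): return (sx+u*np.cos(br),sy+u*np.sin(br),z)
    u=-(L+2)*C+L/2; z=zf+(L+2)*SN+1+hp
    up=lane(u,hi+25)
    return [("over",x,y,hi,a,6),("down",x,y,8+hp,a,6),("lift",x,y,hi+25,a,6),("carry",*up,b,7),("lower",*lane(u,z),b,6)]
E
python3 - <<'E'
from plan import *
s=seq('small'); x,y=s[0][1:3]
plan([.192,-.516,.22],.3558,[("appr",x,y,200,2.5,6)]+s)
E
```

```text
appr 0 | 0.134 -0.069 0.007 0.017; 0.269 -0.138 0.015 0.033; 0.403 -0.206 0.022 0.050; 0.538 -0.275 0.030 0.066; 0.672 -0.344 0.037 0.083; 0.807 -0.413 0.044 0.099; 0.807 -0.413 0.044 0.099; 0.807 -0.413 0.044 0.099
appr 1 | 0.107 -0.107 0.007 0.000; 0.214 -0.214 0.015 0.000; 0.320 -0.320 0.022 0.000; 0.427 -0.427 0.030 0.000; 0.534 -0.534 0.037 0.000; 0.641 -0.641 0.044 0.000; 0.641 -0.641 0.044 0.000; 0.641 -0.641 0.044 0.000
appr 2 | 0.107 -0.107 0.007 0.000; 0.214 -0.214 0.015 0.000; 0.320 -0.320 0.022 0.000; 0.427 -0.427 0.030 0.000; 0.534 -0.534 0.037 0.000; 0.641 -0.641 0.044 0.000; 0.641 -0.641 0.044 0.000; 0.641 -0.641 0.044 0.000
over 0 | 0.000 0.000 0.089 0.000; 0.000 0.000 0.178 0.000; 0.000 0.000 0.267 0.000; 0.000 0.000 0.356 0.000; 0.000 0.000 0.444 0.000; 0.000 0.000 0.533 0.000; 0.000 0.000 0.533 0.000; 0.000 0.000 0.533 0.000
down 0 | 0.000 0.000 0.098 0.000; 0.000 0.000 0.196 0.000; 0.000 0.000 0.293 0.000; 0.000 0.000 0.391 0.000; 0.000 0.000 0.489 0.000; 0.000 0.000 0.587 0.000; 0.000 0.000 0.587 0.000; 0.000 0.000 0.587 0.000
lift 0 | 0.000 0.000 -0.126 0.000; 0.000 0.000 -0.251 0.000; 0.000 0.000 -0.377 0.000; 0.000 0.000 -0.502 0.000; 0.000 0.000 -0.628 0.000; 0.000 0.000 -0.753 0.000; 0.000 0.000 -0.753 0.000; 0.000 0.000 -0.753 0.000
carry 0 | 0.095 -0.061 0.000 -0.001; 0.191 -0.122 0.000 -0.002; 0.286 -0.184 0.000 -0.002; 0.382 -0.245 0.000 -0.003; 0.477 -0.306 0.000 -0.004; 0.572 -0.367 0.000 -0.005; 0.668 -0.428 0.000 -0.006; 0.668 -0.428 0.000 -0.006
carry 1 | 0.096 -0.060 0.000 0.000; 0.193 -0.119 0.000 0.000; 0.289 -0.179 0.000 0.000; 0.386 -0.238 0.000 0.000; 0.482 -0.298 0.000 0.000; 0.579 -0.357 0.000 0.000; 0.675 -0.417 0.000 0.000; 0.675 -0.417 0.000 0.000
lower 0 | 0.000 0.000 0.085 0.000; 0.000 0.000 0.169 0.000; 0.000 0.000 0.254 0.000; 0.000 0.000 0.338 0.000; 0.000 0.000 0.423 0.000; 0.000 0.000 0.507 0.000; 0.000 0.000 0.507 0.000; 0.000 0.000 0.507 0.000
```

Emit:
{"api": "carry_out", "payload": {"motion": "0.2 -0.1 0.01 0.025; 0.4 -0.2 0.02 0.05; 0.6 -0.3 0.03 0.075; 0.807 -0.413 0.044 0.099; 0.807 -0.413 0.044 0.099; 0.807 -0.413 0.044 0.099; 0.807 -0.413 0.044 0.099; 0.807 -0.413 0.044 0.099", "grip": 0.28}}

```text
time: 1.0
tool_pos: [0.2827, -0.4162, 0.2128]
ee_rot: [3.141, 0.0, 0.043]
wrist_force: [-0.6, -0.3, 0.1]
width: 0.0601
finger_force: 0.0
```

Emit:
{"api": "carry_out", "payload": {"motion": "0.107 -0.107 0.007 0; 0.214 -0.214 0.015 0; 0.32 -0.32 0.022 0; 0.427 -0.427 0.03 0; 0.534 -0.534 0.037 0; 0.641 -0.641 0.044 0; 0.641 -0.641 0.044 0; 0.641 -0.641 0.044 0"}}

```text
time: 1.8
tool_pos: [0.3748, -0.3157, 0.2062]
ee_rot: [3.141, 0.001, 0.045]
wrist_force: [0.7, -0.0, -0.8]
width: 0.06
finger_force: 0.0
```

Emit:
{"api": "carry_out", "payload": {"motion": "0.16 -0.16 0.1 0; 0.32 -0.32 0.2 0; 0.48 -0.48 0.3 0; 0.641 -0.641 0.4 0; 0.641 -0.641 0.578 0; 0.641 -0.641 0.578 0; 0.641 -0.641 0.578 0; 0.641 -0.641 0.578 0"}}

```text
time: 2.6
tool_pos: [0.4672, -0.2163, 0.1212]
ee_rot: [3.14, -0.002, 0.043]
wrist_force: [-0.1, -0.1, -0.6]
width: 0.0604
finger_force: 0.0
```

Run:
```python
from h import *
print({k:v for k,v in robot.get_obs().items() if k in('time','tool_pos','ee_rot','width')})
for n,r in(("top",(180,260,290,400)),("side",(160,280,180,340))):
    s=snapshot(n); im=cv2.cvtColor(s["image"],cv2.COLOR_RGB2BGR)[r[0]:r[1],r[2]:r[3]]
    cv2.imwrite(f"pics/{n}1.png",cv2.resize(im,None,fx=4,fy=4,interpolation=cv2.INTER_CUBIC))
```

```text
{'time': 2.6, 'tool_pos': array([ 0.46718996, -0.21626803,  0.1211809 ]), 'ee_rot': array([ 3.13979125e+00, -1.96879794e-03,  4.27955879e-02]), 'width': 0.06043690720502247}
```

View pics/side1.png

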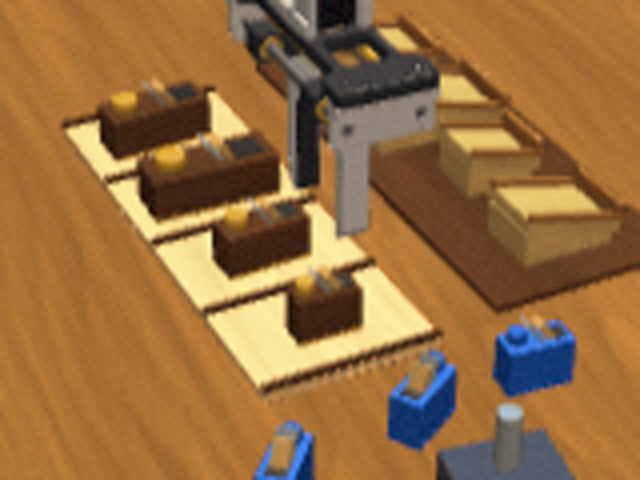

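Emit:
{"api": "carry_out", "payload": {"motion": "0 0 0.1 0; 0 0 0.2 0; 0 0 0.3 0; 0 0 0.4 0; 0 0 0.5 0; 0 0 0.59 0; 0 0 0.59 0; 0 0 0.59 0"}}

```text
time: 3.5
tool_pos: [0.4672, -0.215, 0.0316]
ee_rot: [3.141, -0.001, 0.044]
wrist_force: [0.3, -0.7, -0.3]
width: 0.0603
finger_force: 0.0
```

Emit:
{"api": "carry_out", "payload": {"motion": "0 0 0 0; 0 0 0 0; 0 0 0 0; 0 0 0 0; 0 0 0 0; 0 0 0 0; 0 0 0 0; 0 0 0 0", "grip": -1}}

```text
time: 4.3
tool_pos: [0.4671, -0.2146, 0.0313]
ee_rot: [3.142, -0.0, 0.045]
wrist_force: [-0.6, -0.3, 1.9]
width: 0.0241
finger_force: 30.0
```

Emit:
{"api": "carry_out", "payload": {"motion": "0 0 -0.1 0; 0 0 -0.25 0; 0 0 -0.4 0; 0 0 -0.55 0; 0 0 -0.65 0; 0 0 -0.75 0; 0 0 -0.75 0; 0 0 -0.75 0"}}

```text
time: 5.1
tool_pos: [0.4668, -0.2146, 0.1431]
ee_rot: [-3.142, 0.0, 0.045]
wrist_force: [0.1, 1.4, -1.1]
width: 0.0238
finger_force: 30.0
```

```bash
cat > look.py <<'E'
import sys
from h import *
n,tag,c0,r0,c1,r1=sys.argv[1],sys.argv[2],*map(int,sys.argv[3:])
s=snapshot(n); im=cv2.cvtColor(s["image"],cv2.COLOR_RGB2BGR)[r0:r1,c0:c1]
cv2.imwrite(f"pics/{tag}.png",cv2.resize(im,None,fx=4,fy=4,interpolation=cv2.INTER_CUBIC))
o=robot.get_obs();print(o["time"],o["tool_pos"].round(4),o["ee_rot"].round(3),o["wrist_force"].round(1),o["width"].round(4))
E
python3 look.py side s2 180 120 340 260
```

```text
Traceback (most recent call last):
  File "look.py", line 6, in <module>
    o=robot.get_obs();print(o["time"],o["tool_pos"].round(4),o["ee_rot"].round(3),o["wrist_force"].round(1),o["width"].round(4))
                                                                                                            ^^^^^^^^^^^^^^^^
AttributeError: 'float' object has no attribute 'round'
```

View pics/s2.png

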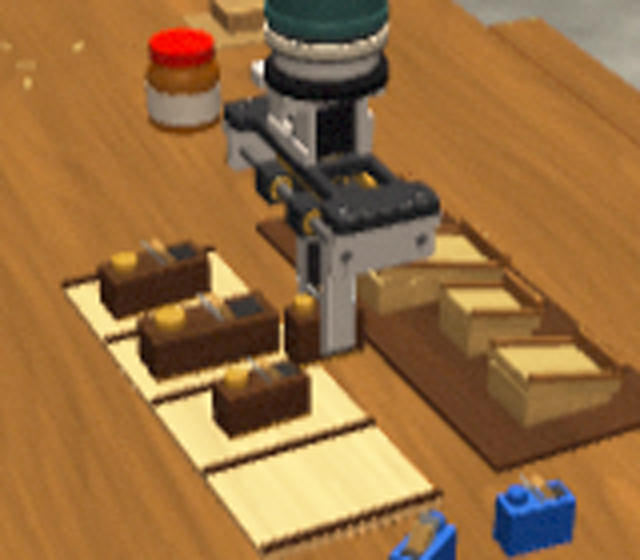

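Emit:
{"api": "carry_out", "payload": {"motion": "0.095 -0.061 0 -0.001; 0.191 -0.122 0 -0.002; 0.286 -0.184 0 -0.002; 0.382 -0.245 0 -0.003; 0.477 -0.306 0 -0.004; 0.572 -0.367 0 -0.005; 0.668 -0.428 0 -0.006; 0.668 -0.428 0 -0.006"}}

```text
time: 5.95
tool_pos: [0.5659, -0.1444, 0.1433]
ee_rot: [-3.141, -0.0, 0.066]
wrist_force: [-0.1, 0.5, -1.0]
width: 0.0239
finger_force: 30.0
```

Emit:
{"api": "carry_out", "payload": {"motion": "0.096 -0.06 0 0; 0.193 -0.119 0 0; 0.289 -0.179 0 0; 0.386 -0.238 0 0; 0.482 -0.298 0 0; 0.579 -0.357 0 0; 0.675 -0.417 0 0; 0.675 -0.417 0 0"}}

```text
time: 6.75
tool_pos: [0.6625, -0.0758, 0.1431]
ee_rot: [-3.141, -0.0, 0.065]
wrist_force: [-0.5, 0.4, -0.6]
width: 0.0237
finger_force: 30.0
```

Emit:
{"api": "carry_out", "payload": {"motion": "0 0 0.08 0; 0 0 0.16 0; 0 0 0.24 0; 0 0 0.32 0; 0 0 0.4 0; 0 0 0.46 0; 0 0 0.46 0; 0 0 0.46 0"}}

```text
time: 7.55
tool_pos: [0.6613, -0.0772, 0.0745]
ee_rot: [3.141, 0.0, 0.064]
wrist_force: [-0.5, -0.2, -0.7]
width: 0.0239
finger_force: 30.0
```

```bash
sed -i 's/o\["width"\].round(4)/round(float(o["width"]),4)/' look.py; python3 look.py side s3 220 100 350 240
```

```text
7.6 [ 0.6617 -0.0772  0.0752] [ 3.141e+00 -1.000e-03  6.400e-02] [-0.1 -0.   0.3] 0.0239
```

View pics/s3.png

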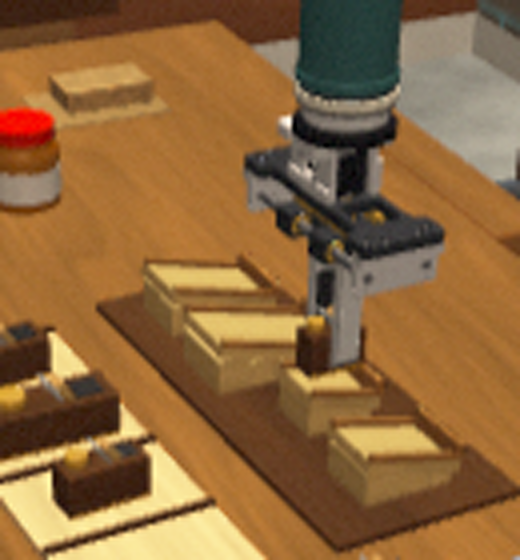

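Emit:
{"api": "carry_out", "payload": {"motion": "0 0 0.007 0; 0 0 0.013 0; 0 0 0.02 0; 0 0 0.027 0; 0 0 0.033 0; 0 0 0.04 0; 0 0 0.046 0; 0 0 0.046 0"}}

```text
time: 8.4
tool_pos: [0.6611, -0.0771, 0.0674]
ee_rot: [-3.142, 0.0, 0.064]
wrist_force: [0.4, 0.3, -1.0]
width: 0.0234
finger_force: 30.0
```

Emit:
{"api": "carry_out", "payload": {"motion": "0 0 0.004 0; 0 0 0.008 0; 0 0 0.012 0; 0 0 0.016 0; 0 0 0.02 0; 0 0 0.02 0; 0 0 0.02 0; 0 0 0.02 0"}}

```text
time: 9.2
tool_pos: [0.6615, -0.0772, 0.0668]
ee_rot: [3.141, -0.001, 0.064]
wrist_force: [-2.6, 0.4, 6.9]
width: 0.0238
finger_force: 30.0
```

Emit:
{"api": "carry_out", "payload": {"motion": "0 0 0 0; 0 0 0 0; 0 0 0 0; 0 0 0.015 0; 0 0 0.03 0; 0 0 0.03 0; 0 0 0.03 0; 0 0 0.03 0", "grip": -0.25}}

```text
time: 10.0
tool_pos: [0.6613, -0.0772, 0.0601]
ee_rot: [3.141, 0.0, 0.064]
wrist_force: [0.9, 0.5, 0.2]
width: 0.0354
finger_force: 0.0
```

```bash
python3 look.py side s4 250 130 350 240; python3 look.py top t4 250 110 350 200
```

```text
10.05 [ 0.6613 -0.0772  0.0603] [ 3.141 -0.     0.064] [0.4 0.6 0.9] 0.0356
10.1 [ 0.6613 -0.0772  0.0603] [ 3.141 -0.     0.064] [-0.4  0.2  0.2] 0.035
```

View pics/s4.png

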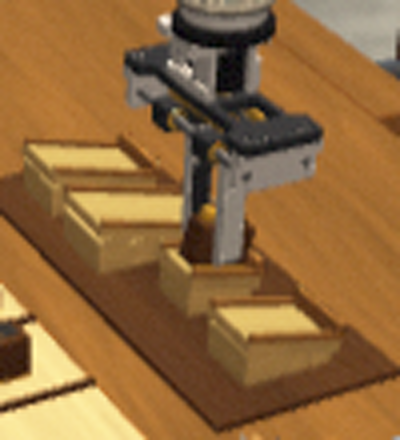

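Emit:
{"api": "carry_out", "payload": {"motion": "0 0 0 0; 0 0 0 0; 0 0 0 0; 0.007 0 0.002 0; 0.014 0 0.004 0; 0.021 0 0.006 0; 0.028 0 0.008 0; 0.028 0 0.008 0", "grip": -1}}

```text
time: 10.9
tool_pos: [0.6619, -0.0772, 0.0604]
ee_rot: [-3.142, 0.009, 0.064]
wrist_force: [-12.9, 0.6, 9.8]
width: 0.0239
finger_force: 30.0
```

Emit:
{"api": "carry_out", "payload": {"motion": "0 0 0 0; 0 0 0 0; 0 0 0 0; 0 0 -0.1 0; 0 0 -0.25 0; 0 0 -0.4 0; 0 0 -0.55 0; 0 0 -0.55 0", "grip": -0.2}}

```text
time: 11.7
tool_pos: [0.6682, -0.0773, 0.1474]
ee_rot: [3.139, -0.01, 0.064]
wrist_force: [0.6, 0.4, 1.0]
width: 0.0377
finger_force: 0.0
```

Run:
```python
from plan import *
from bench import robot
o=robot.get_obs();p=o["tool_pos"];print(p,o["ee_rot"],o["wrist_force"])
s=seq('medium'); 
plan([.6653,p[1],p[2]],o["ee_rot"][2],s)
```

```text
[ 0.66818342 -0.07730928  0.1474155 ] [ 3.13897162 -0.00973998  0.06376788] [0.57646992 0.38556489 1.02486803]
over 0 | -0.117 0.017 0.015 -0.003; -0.233 0.033 0.030 -0.006; -0.350 0.050 0.046 -0.009; -0.466 0.066 0.061 -0.012; -0.583 0.083 0.076 -0.015; -0.699 0.099 0.091 -0.017; -0.699 0.099 0.091 -0.017; -0.699 0.099 0.091 -0.017
over 1 | -0.117 0.010 0.015 0.000; -0.234 0.020 0.030 0.000; -0.352 0.030 0.046 0.000; -0.469 0.041 0.061 0.000; -0.586 0.051 0.076 0.000; -0.703 0.061 0.091 0.000; -0.703 0.061 0.091 0.000; -0.703 0.061 0.091 0.000
down 0 | 0.000 0.000 0.098 0.000; 0.000 0.000 0.196 0.000; 0.000 0.000 0.293 0.000; 0.000 0.000 0.391 0.000; 0.000 0.000 0.489 0.000; 0.000 0.000 0.587 0.000; 0.000 0.000 0.587 0.000; 0.000 0.000 0.587 0.000
lift 0 | 0.000 0.000 -0.126 0.000; 0.000 0.000 -0.251 0.000; 0.000 0.000 -0.377 0.000; 0.000 0.000 -0.502 0.000; 0.000 0.000 -0.628 0.000; 0.000 0.000 -0.753 0.000; 0.000 0.000 -0.753 0.000; 0.000 0.000 -0.753 0.000
carry 0 | 0.096 0.037 0.000 0.002; 0.192 0.073 0.000 0.004; 0.289 0.110 0.000 0.005; 0.385 0.147 0.000 0.007; 0.481 0.184 0.000 0.009; 0.577 0.220 0.000 0.011; 0.674 0.257 0.000 0.013; 0.674 0.257 0.000 0.013
carry 1 | 0.098 0.033 0.000 0.000; 0.195 0.066 0.000 0.000; 0.293 0.099 0.000 0.000; 0.391 0.131 0.000 0.000; 0.488 0.164 0.000 0.000; 0.586 0.197 0.000 0.000; 0.683 0.230 0.000 0.000; 0.683 0.230 0.000 0.000
lower 0 | 0.000 0.000 0.083 0.000; 0.000 0.000 0.165 0.000; 0.000 0.000 0.248 0.000; 0.000 0.000 0.331 0.000; 0.000 0.000 0.413 0.000; 0.000 0.000 0.496 0.000; 0.000 0.000 0.496 0.000; 0.000 0.000 0.496 0.000
```

Emit:
{"api": "carry_out", "payload": {"motion": "-0.14 0.02 0 -0.003; -0.28 0.04 0.01 -0.006; -0.42 0.06 0.03 -0.01; -0.56 0.08 0.06 -0.014; -0.7 0.1 0.09 -0.017; -0.7 0.1 0.09 -0.017; -0.7 0.1 0.09 -0.017; -0.7 0.1 0.09 -0.017", "grip": 0.28}}

```text
time: 12.5
tool_pos: [0.5626, -0.0984, 0.1281]
ee_rot: [3.141, -0.001, 0.117]
wrist_force: [0.5, -0.3, -0.6]
width: 0.0601
finger_force: 0.0
```

Emit:
{"api": "carry_out", "payload": {"motion": "-0.14 0.012 0.015 0; -0.28 0.024 0.03 0; -0.42 0.036 0.045 0; -0.56 0.049 0.06 0; -0.703 0.061 0.09 0; -0.703 0.061 0.09 0; -0.703 0.061 0.09 0; -0.703 0.061 0.09 0"}}

```text
time: 13.3
tool_pos: [0.4594, -0.1199, 0.115]
ee_rot: [3.141, -0.001, 0.118]
wrist_force: [-1.0, 0.9, -0.2]
width: 0.0599
finger_force: 0.0
```

```bash
python3 look.py top t5 200 110 370 260; python3 look.py side s5 240 140 350 240
```

```text
13.35 [ 0.4593 -0.1199  0.1149] [ 3.141e+00 -1.000e-03  1.180e-01] [-0.5 -0.4  1.1] 0.0603
13.4 [ 0.4591 -0.1198  0.1148] [ 3.141e+00 -1.000e-03  1.180e-01] [-0.2 -1.  -0.2] 0.0599
```

View pics/t5.png

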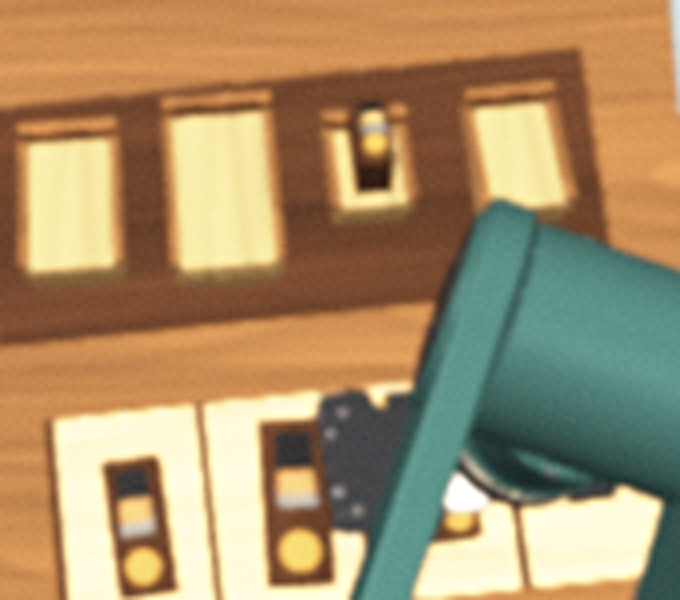

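Emit:
{"api": "carry_out", "payload": {"motion": "-0.008 0 0.1 0; -0.008 0 0.2 0; -0.008 0 0.3 0; -0.008 0 0.4 0; -0.008 0 0.5 0; -0.008 0 0.552 0; -0.008 0 0.552 0; -0.008 0 0.552 0"}}

```text
time: 14.2
tool_pos: [0.4574, -0.1201, 0.0321]
ee_rot: [3.141, -0.001, 0.117]
wrist_force: [0.5, 0.2, 0.4]
width: 0.0597
finger_force: 0.0
```

Emit:
{"api": "carry_out", "payload": {"motion": "0 0 0 0; 0 0 0 0; 0 0 0 0; 0 0 0 0; 0 0 0 0; 0 0 0 0; 0 0 0 0; 0 0 0 0", "grip": -1}}

```text
time: 15.0
tool_pos: [0.4569, -0.12, 0.032]
ee_rot: [-3.142, -0.0, 0.117]
wrist_force: [-1.5, 1.6, 4.5]
width: 0.0299
finger_force: 30.0
```

Emit:
{"api": "carry_out", "payload": {"motion": "0 0 -0.1 0; 0 0 -0.25 0; 0 0 -0.4 0; 0 0 -0.55 0; 0 0 -0.65 0; 0 0 -0.75 0; 0 0 -0.75 0; 0 0 -0.75 0"}}

```text
time: 15.8
tool_pos: [0.4565, -0.1201, 0.1434]
ee_rot: [3.142, 0.001, 0.117]
wrist_force: [0.0, 0.6, -0.4]
width: 0.0297
finger_force: 30.0
```

Emit:
{"api": "carry_out", "payload": {"motion": "0.096 0.037 0 0.002; 0.192 0.073 0 0.004; 0.289 0.11 0 0.005; 0.385 0.147 0 0.007; 0.481 0.184 0 0.009; 0.577 0.22 0 0.011; 0.674 0.257 0 0.013; 0.674 0.257 0 0.013"}}

```text
time: 16.6
tool_pos: [0.5619, -0.1467, 0.1417]
ee_rot: [-3.141, 0.003, 0.076]
wrist_force: [0.4, 0.3, -0.6]
width: 0.0301
finger_force: 30.0
```

Emit:
{"api": "carry_out", "payload": {"motion": "0.098 0.033 0 0; 0.195 0.066 0 0; 0.293 0.099 0 0; 0.391 0.131 0 0; 0.488 0.164 0 0; 0.586 0.197 0 0; 0.683 0.23 0 0; 0.683 0.23 0 0"}}

```text
time: 17.4
tool_pos: [0.6664, -0.1732, 0.1421]
ee_rot: [-3.141, 0.003, 0.076]
wrist_force: [0.3, -0.5, -1.2]
width: 0.0298
finger_force: 30.0
```

```bash
python3 look.py side s6 220 120 360 250; python3 -c "
from plan import *
print(seq('medium')[-1])"
```

```text
17.45 [ 0.6656 -0.173   0.1424] [-3.14e+00  3.00e-03  7.60e-02] [ 0.4  0.7 -1.6] 0.0298
('lower', np.float64(667.7177944588847), np.float64(-173.06427518819632), np.float64(70.5996950669714), 4.5, 6)
```

View pics/s6.png

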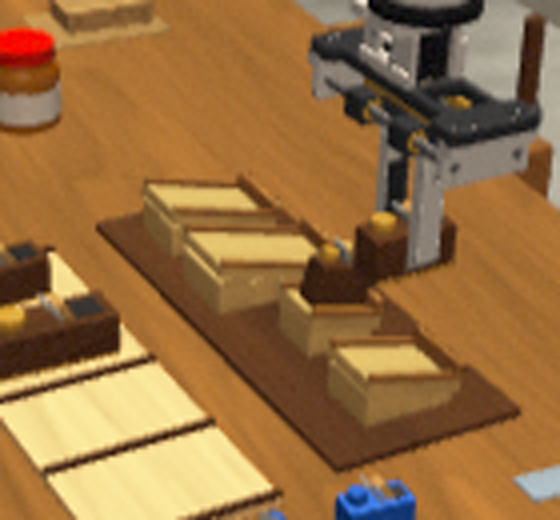

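Emit:
{"api": "carry_out", "payload": {"motion": "0.013 0 0.1 0; 0.013 0 0.2 0; 0.013 0 0.3 0; 0.013 0 0.4 0; 0.013 0 0.44 0; 0.013 0 0.46 0; 0.013 0 0.475 0; 0.013 0 0.485 0"}}

```text
time: 18.25
tool_pos: [0.6689, -0.1732, 0.0722]
ee_rot: [3.141, -0.001, 0.076]
wrist_force: [-0.2, -0.6, -1.0]
width: 0.0297
finger_force: 30.0
```

Emit:
{"api": "carry_out", "payload": {"motion": "0 0 0.004 0; 0 0 0.008 0; 0 0 0.012 0; 0 0 0.016 0; 0 0 0.016 0; 0 0 0.016 0; 0 0 0.016 0; 0 0 0.016 0"}}

```text
time: 19.05
tool_pos: [0.6686, -0.173, 0.0695]
ee_rot: [3.141, -0.001, 0.076]
wrist_force: [-0.8, 0.2, 2.4]
width: 0.0295
finger_force: 30.0
```

Emit:
{"api": "carry_out", "payload": {"motion": "0 0 0 0; 0 0 0 0; 0 0 0 0; 0 0 0.015 0; 0 0 0.03 0; 0 0 0.045 0; 0 0 0.045 0; 0 0 0.045 0", "grip": -0.13}}

```text
time: 19.85
tool_pos: [0.6683, -0.173, 0.0621]
ee_rot: [-3.142, 0.0, 0.076]
wrist_force: [-0.3, -0.9, 0.3]
width: 0.041
finger_force: 0.0
```

Emit:
{"api": "carry_out", "payload": {"motion": "0 0 0 0; 0 0 0 0; 0 0 0 0; 0.007 0 0.002 0; 0.014 0 0.004 0; 0.021 0 0.006 0; 0.028 0 0.008 0; 0.028 0 0.008 0", "grip": -1}}

```text
time: 20.65
tool_pos: [0.6689, -0.1731, 0.0627]
ee_rot: [-3.141, 0.009, 0.076]
wrist_force: [-12.8, 0.5, 10.1]
width: 0.0297
finger_force: 30.0
```

Emit:
{"api": "carry_out", "payload": {"motion": "-0.02 0 -0.005 0; -0.02 0 -0.005 0; -0.02 0 -0.005 0; -0.02 0 -0.1 0; -0.02 0 -0.25 0; -0.02 0 -0.4 0; -0.02 0 -0.55 0; -0.02 0 -0.55 0", "grip": -0.1}}

```text
time: 21.45
tool_pos: [0.6722, -0.1736, 0.1496]
ee_rot: [3.138, -0.009, 0.076]
wrist_force: [0.2, -0.3, 0.6]
width: 0.0422
finger_force: 0.0
```

Run:
```python
from plan import *
from bench import robot
o=robot.get_obs();p=o["tool_pos"];print(p,o["ee_rot"],o["wrist_force"])
plan(p,o["ee_rot"][2],seq('longest')); print(seq('longest')[-1],seq('large')[-1])
```

```text
[ 0.67223969 -0.17361355  0.14955825] [ 3.137608   -0.00930585  0.076394  ] [ 0.23241021 -0.28992662  0.6019198 ]
over 0 | -0.117 -0.091 0.016 0.002; -0.233 -0.182 0.033 0.004; -0.350 -0.272 0.049 0.006; -0.466 -0.363 0.066 0.008; -0.583 -0.454 0.082 0.011; -0.699 -0.545 0.099 0.013; -0.699 -0.545 0.099 0.013; -0.699 -0.545 0.099 0.013
over 1 | -0.120 -0.086 0.016 0.000; -0.240 -0.172 0.033 0.000; -0.360 -0.258 0.049 0.000; -0.480 -0.344 0.066 0.000; -0.600 -0.430 0.082 0.000; -0.720 -0.516 0.099 0.000; -0.720 -0.516 0.099 0.000; -0.720 -0.516 0.099 0.000
down 0 | 0.000 -0.000 0.098 0.000; 0.000 -0.000 0.196 0.000; 0.000 -0.000 0.293 0.000; 0.000 -0.000 0.391 0.000; 0.000 -0.000 0.489 0.000; 0.000 -0.000 0.587 0.000; 0.000 -0.000 0.587 0.000; 0.000 -0.000 0.587 0.000
lift 0 | 0.000 0.000 -0.126 0.000; 0.000 0.000 -0.251 0.000; 0.000 0.000 -0.377 0.000; 0.000 0.000 -0.502 0.000; 0.000 0.000 -0.628 0.000; 0.000 0.000 -0.753 0.000; 0.000 0.000 -0.753 0.000; 0.000 0.000 -0.753 0.000
carry 0 | 0.096 -0.016 0.000 -0.001; 0.192 -0.033 0.000 -0.002; 0.288 -0.049 0.000 -0.003; 0.384 -0.065 0.000 -0.003; 0.480 -0.081 0.000 -0.004; 0.576 -0.098 0.000 -0.005; 0.672 -0.114 0.000 -0.006; 0.672 -0.114 0.000 -0.006
carry 1 | 0.096 -0.014 0.000 0.000; 0.193 -0.029 0.000 0.000; 0.289 -0.043 0.000 0.000; 0.385 -0.058 0.000 0.000; 0.482 -0.072 0.000 0.000; 0.578 -0.087 0.000 0.000; 0.674 -0.101 0.000 0.000; 0.674 -0.101 0.000 0.000
lower 0 | 0.000 -0.000 0.077 0.000; 0.000 -0.000 0.154 0.000; 0.000 -0.000 0.230 0.000; 0.000 -0.000 0.307 0.000; 0.000 -0.000 0.384 0.000; 0.000 -0.000 0.461 0.000; 0.000 -0.000 0.461 0.000; 0.000 -0.000 0.461 0.000
('lower', np.float64(650.9208280783914), np.float64(14.839275687788362), np.float64(75.91718069066215), 3.2, 6) ('lower', np.float64(643.2759713537821), np.float64(111.0653559198329), np.float64(73.25843787881678), 2.7, 6)
```

Emit:
{"api": "carry_out", "payload": {"motion": "-0.117 -0.091 0 0.002; -0.233 -0.182 0 0.004; -0.35 -0.272 0.02 0.006; -0.466 -0.363 0.04 0.008; -0.583 -0.454 0.07 0.011; -0.699 -0.545 0.1 0.013; -0.699 -0.545 0.1 0.013; -0.699 -0.545 0.1 0.013", "grip": 0.45}}

```text
time: 22.25
tool_pos: [0.5589, -0.0993, 0.1282]
ee_rot: [3.141, -0.0, 0.036]
wrist_force: [0.1, -0.9, -0.2]
width: 0.0684
finger_force: 0.0
```

Emit:
{"api": "carry_out", "payload": {"motion": "-0.12 -0.086 0.016 0; -0.24 -0.172 0.033 0; -0.36 -0.258 0.049 0; -0.48 -0.344 0.066 0; -0.6 -0.43 0.082 0; -0.72 -0.516 0.1 0; -0.72 -0.516 0.1 0; -0.72 -0.516 0.1 0"}}

```text
time: 23.05
tool_pos: [0.4494, -0.0264, 0.1141]
ee_rot: [3.141, -0.002, 0.035]
wrist_force: [0.2, 0.8, -0.5]
width: 0.0681
finger_force: 0.0
```

```bash
python3 look.py side s7 180 120 350 250;python3 look.py top t7 200 110 370 260
```

```text
23.1 [ 0.4496 -0.0265  0.1141] [ 3.141e+00 -2.000e-03  3.500e-02] [-0.3  0.2 -0.2] 0.0683
23.15 [ 0.4496 -0.0266  0.1141] [ 3.141e+00 -1.000e-03  3.500e-02] [ 0.3 -0.1  0.1] 0.0685
```

View pics/t7.png

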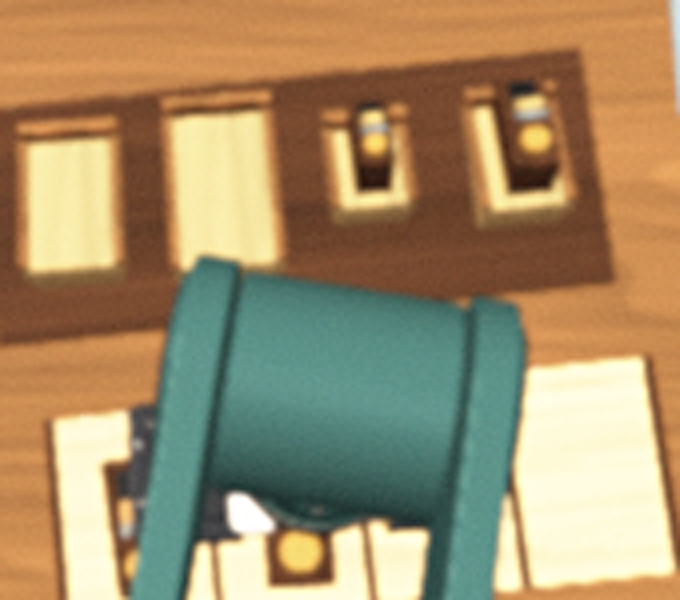

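Emit:
{"api": "carry_out", "payload": {"motion": "0.007 0 0.1 0; 0.007 0 0.2 0; 0.007 0 0.3 0; 0.007 0 0.4 0; 0.007 0 0.5 0; 0.007 0 0.547 0; 0.007 0 0.547 0; 0.007 0 0.547 0"}}

```text
time: 23.95
tool_pos: [0.4499, -0.0261, 0.032]
ee_rot: [3.141, -0.001, 0.035]
wrist_force: [-0.1, 0.7, -0.1]
width: 0.0679
finger_force: 0.0
```

Emit:
{"api": "carry_out", "payload": {"motion": "0 0 0 0; 0 0 0 0; 0 0 0 0; 0 0 0 0; 0 0 0 0; 0 0 0 0; 0 0 0 0; 0 0 0 0", "grip": -1}}

```text
time: 24.75
tool_pos: [0.4495, -0.0256, 0.032]
ee_rot: [-3.141, -0.001, 0.035]
wrist_force: [-0.8, 1.9, 4.4]
width: 0.0418
finger_force: 30.0
```

Emit:
{"api": "carry_out", "payload": {"motion": "0 0 -0.1 0; 0 0 -0.25 0; 0 0 -0.4 0; 0 0 -0.55 0; 0 0 -0.65 0; 0 0 -0.75 0; 0 0 -0.75 0; 0 0 -0.75 0"}}

```text
time: 25.55
tool_pos: [0.4487, -0.026, 0.1429]
ee_rot: [3.141, 0.002, 0.035]
wrist_force: [0.4, 0.4, -2.4]
width: 0.0419
finger_force: 30.0
```

Emit:
{"api": "carry_out", "payload": {"motion": "0.096 -0.016 0 -0.001; 0.192 -0.033 0 -0.002; 0.288 -0.049 0 -0.003; 0.384 -0.065 0 -0.003; 0.48 -0.081 0 -0.004; 0.576 -0.098 0 -0.005; 0.672 -0.114 0 -0.006; 0.672 -0.114 0 -0.006"}}

```text
time: 26.35
tool_pos: [0.5494, -0.005, 0.1415]
ee_rot: [-3.141, 0.003, 0.055]
wrist_force: [0.1, 0.0, -2.2]
width: 0.0419
finger_force: 30.0
```

Emit:
{"api": "carry_out", "payload": {"motion": "0.096 -0.014 0 0; 0.193 -0.029 0 0; 0.289 -0.043 0 0; 0.385 -0.058 0 0; 0.482 -0.072 0 0; 0.578 -0.087 0 0; 0.674 -0.101 0 0; 0.674 -0.101 0 0"}}

```text
time: 27.15
tool_pos: [0.6493, 0.0155, 0.1419]
ee_rot: [-3.142, 0.003, 0.054]
wrist_force: [-0.1, -0.2, -2.6]
width: 0.0417
finger_force: 30.0
```

```bash
python3 look.py side s8 220 120 360 250
```

```text
27.2 [0.6485 0.0153 0.1422] [3.142 0.004 0.054] [ 0.1  0.  -1.9] 0.0416
```

View pics/s8.png

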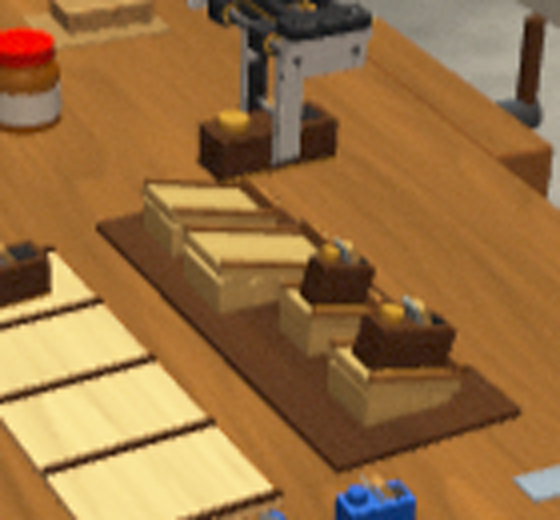

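Emit:
{"api": "carry_out", "payload": {"motion": "0.008 0 0.1 0; 0.008 0 0.2 0; 0.008 0 0.3 0; 0.008 0 0.36 0; 0.008 0 0.39 0; 0.008 0 0.415 0; 0.008 0 0.43 0; 0.008 0 0.44 0"}}

```text
time: 28.0
tool_pos: [0.6511, 0.0155, 0.0785]
ee_rot: [3.141, -0.001, 0.054]
wrist_force: [-1.1, -0.3, -2.4]
width: 0.0416
finger_force: 30.0
```

Emit:
{"api": "carry_out", "payload": {"motion": "0 0 0.004 0; 0 0 0.008 0; 0 0 0.012 0; 0 0 0.016 0; 0 0 0.02 0; 0 0 0.02 0; 0 0 0.02 0; 0 0 0.02 0"}}

```text
time: 28.8
tool_pos: [0.6507, 0.0155, 0.075]
ee_rot: [3.141, -0.0, 0.054]
wrist_force: [0.5, -0.5, -3.1]
width: 0.0417
finger_force: 30.0
```

Emit:
{"api": "carry_out", "payload": {"motion": "0 0 0.004 0; 0 0 0.008 0; 0 0 0.012 0; 0 0 0.012 0; 0 0 0.012 0; 0 0 0.012 0; 0 0 0.012 0; 0 0 0.012 0"}}

```text
time: 29.6
tool_pos: [0.6512, 0.0155, 0.0738]
ee_rot: [3.141, -0.001, 0.054]
wrist_force: [-0.4, 0.1, 3.4]
width: 0.0422
finger_force: 30.0
```

Emit:
{"api": "carry_out", "payload": {"motion": "0 0 0 0; 0 0 0 0; 0 0 0 0; 0 0 0.015 0; 0 0 0.035 0; 0 0 0.055 0; 0 0 0.055 0; 0 0 0.055 0", "grip": 0.13}}

```text
time: 30.4
tool_pos: [0.6506, 0.0155, 0.0647]
ee_rot: [3.142, 0.0, 0.054]
wrist_force: [-1.2, 0.6, 0.7]
width: 0.0531
finger_force: 0.0
```

Emit:
{"api": "carry_out", "payload": {"motion": "0 0 0 0; 0 0 0 0; 0 0 0 0; 0.007 0 0.002 0; 0.014 0 0.004 0; 0.021 0 0.006 0; 0.028 0 0.008 0; 0.028 0 0.008 0", "grip": -1}}

```text
time: 31.2
tool_pos: [0.6527, 0.0156, 0.0648]
ee_rot: [3.141, 0.005, 0.054]
wrist_force: [-8.6, 0.2, 8.4]
width: 0.0422
finger_force: 30.0
```

Emit:
{"api": "carry_out", "payload": {"motion": "-0.016 0 -0.005 0; -0.016 0 -0.005 0; -0.016 0 -0.005 0; -0.016 0 -0.1 0; -0.016 0 -0.25 0; -0.016 0 -0.4 0; -0.016 0 -0.53 0; -0.016 0 -0.53 0", "grip": 0.15}}

```text
time: 32.0
tool_pos: [0.655, 0.0155, 0.1486]
ee_rot: [3.14, -0.009, 0.054]
wrist_force: [1.7, 0.5, 0.4]
width: 0.0542
finger_force: 0.0
```

Run:
```python
from plan import *
from bench import robot
o=robot.get_obs();p=o["tool_pos"];print(p,o["ee_rot"],o["wrist_force"])
plan(p,o["ee_rot"][2],[t for t in seq('large') if t[0] in('over','carry')]); plan([.4378,.0699,.145],np.radians(7.5),[seq('large')[3]])
```

```text
[0.65502887 0.01551057 0.14859859] [ 3.1404651  -0.00916056  0.05428308] [1.72401446 0.45915197 0.44632723]
over 0 | -0.119 -0.037 0.016 -0.004; -0.238 -0.073 0.032 -0.008; -0.357 -0.110 0.048 -0.012; -0.475 -0.147 0.064 -0.016; -0.594 -0.184 0.079 -0.020; -0.713 -0.220 0.095 -0.024; -0.713 -0.220 0.095 -0.024; -0.713 -0.220 0.095 -0.024
over 1 | -0.116 -0.046 0.016 0.000; -0.231 -0.091 0.032 0.000; -0.347 -0.137 0.048 0.000; -0.463 -0.183 0.064 0.000; -0.579 -0.229 0.079 0.000; -0.694 -0.274 0.095 0.000; -0.694 -0.274 0.095 0.000; -0.694 -0.274 0.095 0.000
carry 0 | 0.100 -0.007 -0.012 0.004; 0.199 -0.013 -0.024 0.008; 0.299 -0.020 -0.036 0.011; 0.398 -0.027 -0.048 0.015; 0.498 -0.033 -0.060 0.019; 0.597 -0.040 -0.071 0.023; 0.697 -0.047 -0.083 0.027; 0.697 -0.047 -0.083 0.027
carry 1 | 0.099 -0.015 -0.012 0.000; 0.197 -0.030 -0.024 0.000; 0.296 -0.045 -0.036 0.000; 0.395 -0.060 -0.048 0.000; 0.493 -0.075 -0.060 0.000; 0.592 -0.090 -0.071 0.000; 0.691 -0.105 -0.083 0.000; 0.691 -0.105 -0.083 0.000
carry 0 | 0.100 -0.007 0.000 0.004; 0.199 -0.013 0.000 0.008; 0.299 -0.020 0.000 0.011; 0.398 -0.027 0.000 0.015; 0.498 -0.033 0.000 0.019; 0.597 -0.040 0.000 0.023; 0.697 -0.047 0.000 0.027; 0.697 -0.047 0.000 0.027
carry 1 | 0.099 -0.015 0.000 0.000; 0.197 -0.030 0.000 0.000; 0.296 -0.045 0.000 0.000; 0.395 -0.060 0.000 0.000; 0.493 -0.075 0.000 0.000; 0.592 -0.090 0.000 0.000; 0.691 -0.105 0.000 0.000; 0.691 -0.105 0.000 0.000
```

Emit:
{"api": "carry_out", "payload": {"motion": "-0.119 -0.037 0 -0.004; -0.238 -0.073 0.01 -0.008; -0.357 -0.11 0.03 -0.012; -0.475 -0.147 0.05 -0.016; -0.594 -0.184 0.07 -0.02; -0.713 -0.22 0.095 -0.024; -0.713 -0.22 0.095 -0.024; -0.713 -0.22 0.095 -0.024", "grip": 0.4}}

```text
time: 32.8
tool_pos: [0.544, 0.0427, 0.1287]
ee_rot: [3.141, -0.0, 0.13]
wrist_force: [0.6, 0.0, 0.3]
width: 0.0657
finger_force: 0.0
```

Emit:
{"api": "carry_out", "payload": {"motion": "-0.116 -0.046 0.016 0; -0.231 -0.091 0.032 0; -0.347 -0.137 0.048 0; -0.463 -0.183 0.064 0; -0.579 -0.229 0.079 0; -0.688 -0.274 0.095 0; -0.688 -0.274 0.095 0; -0.688 -0.274 0.095 0"}}

```text
time: 33.6
tool_pos: [0.4375, 0.07, 0.1152]
ee_rot: [3.141, -0.002, 0.129]
wrist_force: [-0.4, 0.1, 0.8]
width: 0.0655
finger_force: 0.0
```

```bash
python3 look.py side s9 180 120 350 250;python3 look.py top t9 200 110 370 260
```

```text
33.65 [0.4376 0.0699 0.1152] [ 3.141e+00 -2.000e-03  1.290e-01] [ 0.1  0.1 -0.7] 0.0662
33.7 [0.4376 0.0699 0.1152] [ 3.141e+00 -1.000e-03  1.290e-01] [-1.  -0.5  0.1] 0.0661
```

View pics/t9.png

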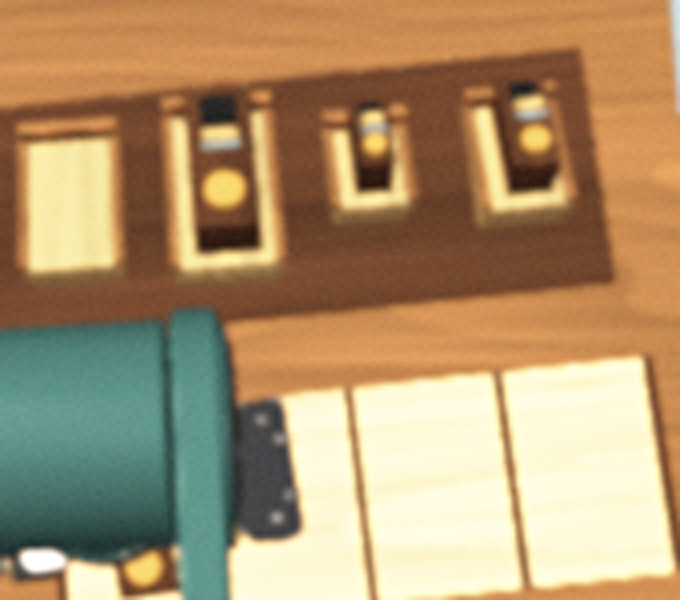

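Emit:
{"api": "carry_out", "payload": {"motion": "0 0 0.1 0; 0 0 0.2 0; 0 0 0.3 0; 0 0 0.4 0; 0 0 0.5 0; 0 0 0.555 0; 0 0 0.555 0; 0 0 0.555 0"}}

```text
time: 34.5
tool_pos: [0.4369, 0.0701, 0.0319]
ee_rot: [3.141, -0.001, 0.129]
wrist_force: [0.3, -0.7, 0.7]
width: 0.0661
finger_force: 0.0
```

Emit:
{"api": "carry_out", "payload": {"motion": "0 0 0 0; 0 0 0 0; 0 0 0 0; 0 0 0 0; 0 0 0 0; 0 0 0 0; 0 0 0 0; 0 0 0 0", "grip": -1}}

```text
time: 35.3
tool_pos: [0.4365, 0.0704, 0.0319]
ee_rot: [-3.141, -0.001, 0.13]
wrist_force: [-0.1, 0.8, 3.1]
width: 0.0358
finger_force: 30.0
```

Emit:
{"api": "carry_out", "payload": {"motion": "0 0 -0.1 0; 0 0 -0.25 0; 0 0 -0.4 0; 0 0 -0.55 0; 0 0 -0.65 0; 0 0 -0.75 0; 0 0 -0.75 0; 0 0 -0.75 0"}}

```text
time: 36.1
tool_pos: [0.4359, 0.07, 0.1431]
ee_rot: [3.141, 0.001, 0.13]
wrist_force: [-0.3, -0.3, -2.4]
width: 0.0361
finger_force: 30.0
```

Emit:
{"api": "carry_out", "payload": {"motion": "0.1 -0.007 0 0.004; 0.199 -0.013 0 0.008; 0.299 -0.02 0 0.011; 0.398 -0.027 0 0.015; 0.498 -0.033 0 0.019; 0.597 -0.04 0 0.023; 0.697 -0.047 0 0.027; 0.697 -0.047 0 0.027"}}

```text
time: 36.9
tool_pos: [0.5392, 0.0907, 0.1416]
ee_rot: [3.141, 0.003, 0.045]
wrist_force: [-0.8, 0.7, -1.6]
width: 0.0358
finger_force: 30.0
```

Emit:
{"api": "carry_out", "payload": {"motion": "0.099 -0.015 0 0; 0.197 -0.03 0 0; 0.296 -0.045 0 0; 0.395 -0.06 0 0; 0.493 -0.075 0 0; 0.592 -0.09 0 0; 0.691 -0.105 0 0; 0.691 -0.105 0 0"}}

```text
time: 37.7
tool_pos: [0.6417, 0.111, 0.142]
ee_rot: [3.141, 0.003, 0.045]
wrist_force: [-1.5, 0.2, -2.1]
width: 0.0357
finger_force: 30.0
```

Emit:
{"api": "carry_out", "payload": {"motion": "0 0 0.1 0; 0 0 0.2 0; 0 0 0.3 0; 0 0 0.36 0; 0 0 0.4 0; 0 0 0.43 0; 0 0 0.445 0; 0 0 0.455 0"}}

```text
time: 38.5
tool_pos: [0.6422, 0.1111, 0.0761]
ee_rot: [3.142, -0.001, 0.045]
wrist_force: [-0.1, -0.5, -1.1]
width: 0.0356
finger_force: 30.0
```

Emit:
{"api": "carry_out", "payload": {"motion": "0 0 0.004 0; 0 0 0.008 0; 0 0 0.012 0; 0 0 0.016 0; 0 0 0.02 0; 0 0 0.024 0; 0 0 0.024 0; 0 0 0.024 0"}}

```text
time: 39.3
tool_pos: [0.6419, 0.1111, 0.0725]
ee_rot: [3.142, -0.0, 0.045]
wrist_force: [-0.7, 0.6, -0.4]
width: 0.0357
finger_force: 30.0
```

Emit:
{"api": "carry_out", "payload": {"motion": "0 0 0.003 0; 0 0 0.006 0; 0 0 0.009 0; 0 0 0.009 0; 0 0 0.009 0; 0 0 0.009 0; 0 0 0.009 0; 0 0 0.009 0"}}

```text
time: 40.1
tool_pos: [0.642, 0.1111, 0.0722]
ee_rot: [3.142, -0.001, 0.045]
wrist_force: [-1.0, -0.6, 5.0]
width: 0.0361
finger_force: 30.0
```

Emit:
{"api": "carry_out", "payload": {"motion": "0 0 0 0; 0 0 0 0; 0 0 0 0; 0 0 0.015 0; 0 0 0.035 0; 0 0 0.05 0; 0 0 0.05 0; 0 0 0.05 0", "grip": 0}}

```text
time: 40.9
tool_pos: [0.6417, 0.1111, 0.0631]
ee_rot: [3.141, 0.0, 0.045]
wrist_force: [-0.6, 0.6, 0.5]
width: 0.0469
finger_force: 0.0
```

Emit:
{"api": "carry_out", "payload": {"motion": "0 0 0 0; 0 0 0 0; 0 0 0 0; 0.007 0 0.002 0; 0.014 0 0.004 0; 0.021 0 0.006 0; 0.028 0 0.008 0; 0.028 0 0.008 0", "grip": -1}}

```text
time: 41.7
tool_pos: [0.6437, 0.1112, 0.0632]
ee_rot: [3.141, 0.006, 0.045]
wrist_force: [-8.8, -1.2, 8.7]
width: 0.0358
finger_force: 30.0
```

Against the stop. Release, lift, back off.

Emit:
{"api": "carry_out", "payload": {"motion": "-0.016 0 -0.005 0; -0.016 0 -0.005 0; -0.016 0 -0.005 0; -0.016 0 -0.1 0; -0.016 0 -0.25 0; -0.016 0 -0.4 0; -0.016 0 -0.6 0; -0.016 0 -0.6 0", "grip": 0.05}}

```text
time: 42.5
tool_pos: [0.6469, 0.1114, 0.1591]
ee_rot: [-3.141, -0.012, 0.045]
wrist_force: [1.0, 0.4, 0.6]
width: 0.0494
finger_force: 0.0
```

Emit:
{"api": "carry_out", "payload": {"motion": "-0.2 0 -0.1 0; -0.4 0 -0.2 0; -0.6 0 -0.3 0; -0.8 0 -0.4 0; -1 0 -0.4 0; -1 0 -0.4 0; -1 0 -0.4 0; -1 0 -0.4 0"}}

```text
time: 43.3
tool_pos: [0.4944, 0.1044, 0.2115]
ee_rot: [3.141, 0.0, 0.045]
wrist_force: [0.2, -0.1, 0.6]
width: 0.0489
finger_force: 0.0
```

Emit:
{"api": "carry_out", "payload": {"motion": "-0.2 0 0 0; -0.4 0 0 0; -0.6 0 0 0; -0.7 0 0 0; -0.7 0 0 0; -0.7 0 0 0; -0.7 0 0 0; -0.7 0 0 0"}}

```text
time: 44.1
tool_pos: [0.3897, 0.0997, 0.2118]
ee_rot: [3.141, 0.001, 0.045]
wrist_force: [-0.6, -0.4, -0.0]
width: 0.0493
finger_force: 0.0
```

```bash
python3 look.py side s10 220 130 350 240;python3 look.py top t10 190 110 360 200
python3 - <<'E'
from h import *
a=cv2.imread("pics/t10.png");b=cv2.imread("pics/s10.png")
b=cv2.resize(b,(500,423))[:230];a=cv2.resize(a,(680,360))
b=cv2.copyMakeBorder(b,0,0,0,180,cv2.BORDER_CONSTANT)
cv2.imwrite("pics/f.png",np.vstack([a,b]))
E
```

```text
44.15 [0.3896 0.0997 0.2118] [3.141e+00 1.000e-03 4.500e-02] [-0.  -1.   0.4] 0.0494
44.2 [0.3894 0.0997 0.2118] [3.141e+00 1.000e-03 4.500e-02] [-0.6  0.5  0.8] 0.0492
```

View pics/f.png

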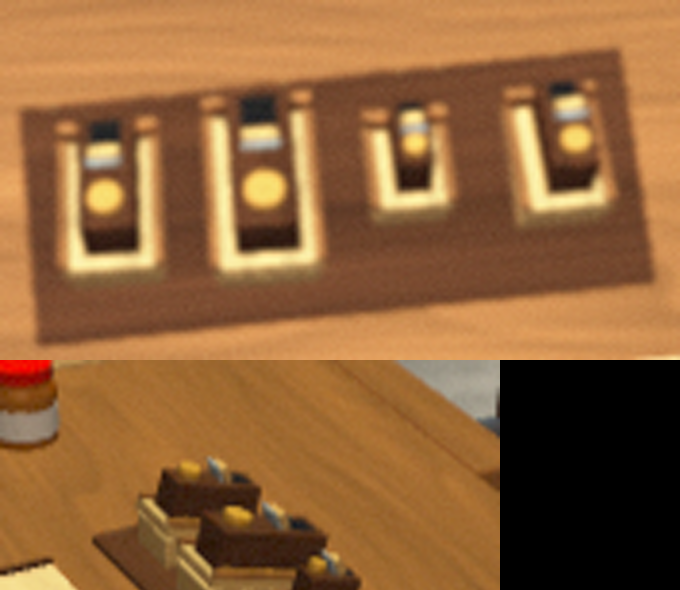

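Run:
```python
from m import *
from plan import S
s,b,pale=proc()
for k,(sx,sy,zf,L,yd) in S.items():
    y=np.radians(yd); 
    ys,xs=np.nonzero(pale); pts=np.c_[xs,ys].astype(float)
    c=pix(s,[sx-.5*L if 0 else (sx-L/2)/1e3,sy/1e3,zf/1e3]); m=np.abs(up(pts)-c).max(1)<30
    w=toramp(s,pts[m],np.array([sx,sy])/1e3,y,zf/1e3)[:,:2]-np.array([sx,sy])/1e3
    u=(w[:,0]*np.cos(y)+w[:,1]*np.sin(y))*1e3; v=(-w[:,0]*np.sin(y)+w[:,1]*np.cos(y))*1e3
    H=(52,58,40,46)[['large','longest','small','medium'].index(k)]/2+4
    ok=abs(v)<H; u,v=u[ok],v[ok]
    print(k)
    for lo in (-.9,-.6,-.3):
        q=(u>lo*L)&(u<lo*L+5)
        vv=np.sort(v[q]); g=np.diff(vv); j=np.argmax(g) if len(g) else 0
        print("  u",round(lo*L),"left strip",vv[vv>0][[0,-1]].round(1) if (vv>0).any() else None,"right",vv[vv<0][[0,-1]].round(1) if (vv<0).any() else None)
    q=abs(v)<6; print("  mid strip u",np.sort(u[q&(u<-L*.6)&(u>-L*1.3)])[[0,-1]].round(1),"expected rear",round(-L*.966,1))
```

```text
small
  u -43 left strip [10.  20.3] right [-20.8 -12.7]
  u -29 left strip [10.8 20.3] right [-20.3 -16.4]
  u -14 left strip [11.2 20.6] right [-20.7 -17.2]
  mid strip u [-55.7 -44.8] expected rear -46.4
medium
  u -59 left strip [12.6 23.3] right [-23. -18.]
  u -40 left strip [12.3 23.2] right None
  u -20 left strip [12.7 23. ] right None
  mid strip u [-73.3 -62.6] expected rear -63.8
large
  u -76 left strip [17.1 26.5] right [-27.1 -19.7]
  u -50 left strip [20.6 26.3] right [-26.2 -19.8]
  u -25 left strip [20.3 26.7] right [-26.4 -19.9]
  mid strip u [-90.2 -79.4] expected rear -81.1
longest
  u -92 left strip [19.5 29.8] right [-30.3 -22.5]
  u -61 left strip [19.8 29.5] right [-30.1 -23.5]
  u -31 left strip [19.7 29.3] right [-30.  -23.5]
  mid strip u [-108.   -96.7] expected rear -98.5
```

```bash
python3 -c "
from bench import robot
print(robot.close_job())"
```

```text
the job is handed in; nothing more can be done
None
```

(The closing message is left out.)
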